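Close a handle-boring jig over a tool-handle blank

TASK

Load the handle-boring jig on the carving bench: lay the octagonal handle blank in its two V-blocks, one end pointing at the upright drill-bush plate with no more than a finger's breadth between them. Then take the loose top plate by its bar handle and lower it, level, over both guide pins until it sits fully down on the blank, not letting it drop, and let go. Leave the tools and other wood on the bench where they are.

Things in the scene. Friction and masses are not known exactly. Their poses are not given: they have to be found in the camera images.
- fixture: Handle-boring jig, screwed to the bench; it never moves, but its place and yaw (up to 0.35) vary. Origin: bench level, midway between the guide pins; z up, x along the V line to the drill-bush plate, y along the line of the pins. Plywood base board 185 x 210 x 18 mm, x -80 to +105, y +-105. It carries two V-blocks, two guide pins and the upright bush plate.
- pin_a (a point): Tip of the jig's steel guide pin at x 0, y +78 mm, 86 mm above the bench. 16 mm diameter, straight up to 75 mm above the bench, then tapering to 8 mm diameter at the tip; a flange of 15 mm radius at its foot, up to 24 mm.
- pin_b (a point): Tip of the other, identical guide pin, at x 0, y -78 mm.
- v_line (a point): Middle of the V line, x 0, y 0, 50 mm above the bench (jig's axes): the axis of a blank lying in the V-blocks, flat side level. The two wooden V-blocks stand at x -46 and +46, each 20 mm thick in x, 80 mm wide in y, tops 43 mm above the bench, with a 90 degree V open upwards. Between them (x -36 to +36) only the base board, its top at 18 mm.
- bush_face (a point): Centre of the drill bush on the inner face of the upright wooden bush plate, at x +85, y 0, 50 mm above the bench. The plate is 14 mm thick, 70 mm wide (y), its top 70 mm above the bench, with two small cleats in front of its foot (y +-29). With the blank's middle 4 mm from v_line towards this plate, the gap to it is 6 mm; beyond 10 mm the blank's end would strike it.
- topplate: The jig's loose plywood top plate, 110 (x) x 200 (y) x 22 mm thick, 0.35-0.65 kg, lying flat, handle up. Origin: centre of the underside, z up. Two through holes 18.5 mm diameter at x 0, y +-78 mm, steel rings round them on top. A 34 mm wide V notch along x in the underside fits over the blank. Goes on either way round. Fully down: underside 57 mm above the bench, pin tips 7 mm above its top.
- topplate_bar (a point): Centre of the top plate's bar handle, 54 mm above the plate's underside (plate's axes). The bar is 26 mm wide (x), 114 mm long (y) and 24 mm high, on two posts at y +-42 mm; 20 mm of free space under it.
- blank: The octagonal handle blank, plain pale wood, 150 mm long (along its x), 34 mm across flats, 14 mm wide flats, 0.1 to 0.16 kg; lying on a flat on the bench at the start. Origin: middle of its length on the bottom flat; z up. Both ends are alike.
- blank_mid (a point): The blank's middle: half its length, on its axis, 17 mm above the bottom flat.
- gouge: Bystander: carving gouge, pale turned handle, 250 mm long, 25 mm high; origin under its middle, handle to its -x.
- chisel: Bystander: wide flat chisel, darker handle, 230 mm long, 25 mm high; origin under its middle, handle to its -x.
- mallet: Bystander: square-headed wooden mallet lying down, 250 mm long, head 115 mm wide and 65 mm high; origin under a point 100 mm from the head's middle.
- gclamp: Bystander: orange G-clamp lying flat, about 160 x 130 mm, 22 mm high; origin under the middle of its frame.
- square_blank: Bystander: square sawn blank (not the one wanted), 170 x 42 x 42 mm; origin under its middle.
- whetstone: Bystander: grey whetstone in a dark wooden holder, 215 x 75 x 32 mm; origin under its middle.
- relief_panel: Bystander: carved relief panel with a rosette, 180 x 150 x 28 mm; origin under its middle.

How it is judged:
On the way, in this order (a step that is already met when the one before it is completed fails the run):
1. the blank lies in both V-blocks, close to the drill-bush plate, and is let go (x of blank_mid in the frame of fixture between -0.0065 and 0.0125 m and y of blank_mid in the frame of fixture between -0.004 and 0.004 m and z of blank_mid in the frame of fixture between 0.047 and 0.0535 m and angle between the x axis of blank and the x axis of fixture, either way round below 0.04 rad and linear speed of blank below 0.02 m/s and contact force between the fingers and blank below 0.1 N), for 0.2 s.
2. the top plate, still held, is on both pins within 8 mm of fully down (horizontal distance between topplate and fixture below 0.004 m and angle between the y axis of topplate and the y axis of fixture, either way round below 0.04 rad and z of topplate in the frame of fixture between 0.054 and 0.065 m and angle between topplate's own z axis and vertical below 0.1 rad and contact force between the fingers and topplate above 0.5 N), for 0.05 s.
At the end, for the whole second after the job is handed in: Blank let go in both V-blocks: axis 47-53.5 mm up, within 4 mm and 0.04 rad of the V line, end within 16 mm of the bush plate. Top plate let go on both pins: centre within 4 mm of their midpoint, turned within 0.04 rad, level within 0.04 rad, underside 54.5-60.5 mm up. Both at rest (x of blank_mid in the frame of fixture between -0.0065 and 0.0125 m and y of blank_mid in the frame of fixture between -0.004 and 0.004 m and z of blank_mid in the frame of fixture between 0.047 and 0.0535 m and angle between the x axis of blank and the x axis of fixture, either way round below 0.04 rad and horizontal distance between topplate and fixture below 0.004 m and angle between the y axis of topplate and the y axis of fixture, either way round below 0.04 rad and z of topplate in the frame of fixture between 0.0545 and 0.0605 m and angle between topplate's own z axis and vertical below 0.04 rad and linear speed of each of blank, topplate below 0.02 m/s); the robot touches nothing.
It fails at once if the top plate is tipped more than about 14 degrees (angle between topplate's own z axis and vertical above 0.25 rad).
It fails at once if the top plate is dropped onto the jig (faster than 0.4 m/s low over the pins) (horizontal distance between topplate and fixture below 0.03 m and z of topplate in the frame of fixture below 0.09 m and linear speed of topplate above 0.4 m/s).
It fails at once if another tool or piece of wood is shifted by more than 30 mm (distance of any of gouge, chisel, mallet, gclamp, square_blank, whetstone, relief_panel from where it was at the start of the episode above 0.03 m).
It also fails if it takes over 70 s, if anything falls off the work surface, if the arm or the gripper's body presses on something with over 40 N, if the wrist force passes 120 N, or if a joint passes its speed limit or range.

ROBOT

A 6-joint arm with a two-finger parallel gripper is mounted at the origin on the work surface. World frame = base frame: x ahead of the robot, y to its left, z up, the work surface at z = 0. Lengths are in m, angles in rad, forces in N, time in s.
With the tool pointing down it reaches from about 0.35 to 0.775 m from the base axis. Payload 5.5 kg.
Tool frame: the origin (TCP) lies at the very end of the fingers, on their centre line; the grasp point (between the pads) lies 19 mm behind it; z points along the fingers, y is the line along which they close (so a half turn about z gives the same grasp; the last joint's range is limited). The gripper opens to 85 mm and grips with 20 to 120 N. Pads are 22 mm wide; open, the fingers measure 114 mm over their backs; the gripper's body (76 mm by 85 mm) begins 54 mm behind the grasp point. The pads swing forward as they close: fully open they stand 13 mm farther back than shut.
Start: joints at [-1.394, 0.313, 0.046, 1.304, 0, 1.431], TCP at [0.179, -0.546, 0.231] pointing down, gripper open.
Joint ranges: [-2.76, 2.76], [-0.86, 1.69], [-1.03, 1.26], [-2.2, 2.34], [-1.47, 1.5], [-3.14, 3.14]. Speed limits (rad/s): [2.57, 2.57, 3.14, 3.14, 3.14, 3.14].

INTERFACE

Orientations are given as a unit quaternion [w, x, y, z].
In Python, from workcell import env, cams, ticket, spotter gives the robot as it stands.
- The arm moves only by the tool jog_arm, never from a script. Its argument "increments" is a list that holds one entry, the list of rows, each a list of 7 numbers: the shift along the tool's x, y, z in units of 0.25 m (1.0 is 0.25 m), then the turn, a rotation vector about the tool's x, y, z in units of 180 degrees (1.0 is 180 degrees), then the closure in counts, from 0 (fully open) to 255 (shut). A call has 1 to 20 rows; each row shifts and turns the commanded pose from where the row before left it, along the tool's axes as they then stand; what a row does not reach is not made up. A row lasts 1/10 s, in which the tool goes at most 50 mm and 8.59 degrees, less where a joint would pass 70% of its speed; a pose out of reach is approached as far as the arm can. A call with a number of a shift or a turn outside -1 to 1 is refused whole. A call with a gripper value outside its range is refused whole. The fingers move at their own pace and stop on an object; "force" is the grip in N (left out, the last holds). Time passes only in rows, so rows that do not move let the fingers close. It gives the time, the measured TCP pose, the force, the opening and the grip force at its end, in the units of the state.
- env.get_state(): the state, without advancing time (a new reading comes with each control period).
- cams.read_camera(name): name is "scene" or "side" or "wrist"; returns a dict with "pixels" (480x640x3 uint8, red, green, blue), "fx", "fy", "cx", "cy" (pixels), "xyz" and "attitude" of the camera in the world; the wrist camera has in their place "mount" (4x4, takes a point from camera to tool coordinates, whose origin is the TCP and whose axes are the flange's). Camera axes: x right, y down, z forward; pixel columns grow to the right and rows downward; lengths in m; the calibration is good to about 2 mm. The wrist camera is an equidistant fisheye: a pixel r from the principal point sees the ray r / f radians off the axis. A picture is of the moment at which its call begins: read the wrist's pose just before it. There is no depth.
- ticket.hand_in(): hands the job in; it is judged then, once.
Trained networks look in the newest picture that a camera, given by its name, has taken for a name from the list of things; names that differ only in an ending like _2 or _b are one class to them, and where a whole thing is asked for, a point or a joint stands for the part that bears it (a point fixed in the world has none). Each returns a list of dicts, best first, with "conf" (0 to 1); they miss things now and then, are a little off and sometimes report something else, mostly with a low value. They report only what shows in the picture. A call takes as long as a camera call.
- spotter.find_in(target, camera): "uv" ([column, row] in pixels, amid what is visible of it).
- spotter.cut_out(target, camera): "region" (480x640 bool, what is visible of it) and "uv" ([column, row] in pixels, amid what is visible of it).
- spotter.landmark_of(target, camera): "uv" ([column, row] in pixels: a listed point, or the origin of a listed thing).
The state is a dict: "clock": time; "joint_pos": joint angles; "qvel": joint speeds; "tau": joint torques, N m; "tcp_pos": TCP position; "orientation": TCP orientation; "wrist_force": force on the tool from outside, world axes, zero at the start; "ft_torque": the same for the moment, N m; "finger_gap": finger opening in m; "grip_force": force on a finger pad.
Only numpy, scipy, OpenCV 4.12 (cv2) and the standard library are available. Lean on these libraries where they do the work, as an engineer would, in place of code of your own. Each camera call takes 0.05 s, during which the arm holds its last target. There are 200 camera calls.

## Working session

There is one attempt and no reset: what is moved stays moved. The work goes in short steps, Python scripts to look and compute and a tool call to move; the robot and the scene stay as the last step left them, time stands still between calls to the robot, and variables do not carry over. Pictures are saved under pics/ and viewed, at most 10 in all, crops included, and the job is handed in when it is done.

Besides the shell and the picture viewer there is one more tool, called after "Emit:" as name([rows], argument=value, ...), one row to a line, values as JSON. jog_arm: Moves the arm, as the interface text tells. Shifts and turns lie within -1 to 1; 1 stands for 0.25 m of shift or 180 degrees of turn. Its arguments: {"type":"object","properties":{"increments":{"type":"array"},"force":{"type":"number"}},"required":["increments"]}

```bash
mkdir -p pics; ls; cat > h.py <<'E'
import numpy as np, cv2
from scipy.spatial.transform import Rotation as R
from workcell import env, cams, ticket, spotter
def q2R(q): return R.from_quat([q[1],q[2],q[3],q[0]]).as_matrix()
def att(a):
    a=np.array(a,float)
    return a if a.shape==(3,3) else q2R(a)
def snap(name):
    s=env.get_state(); c=cams.read_camera(name)
    if name=='wrist':
        M=np.array(c['mount']); Rt=q2R(s['orientation']); c['R']=Rt@M[:3,:3]; c['t']=np.array(s['tcp_pos'])+Rt@M[:3,3]
    else: c['R']=att(c['attitude']); c['t']=np.array(c['xyz'])
    c['name']=name; return c
def ray(c,uv):
    x=(uv[0]-c['cx'])/c['fx']; y=(uv[1]-c['cy'])/c['fy']
    if c['name']=='wrist':
        r=np.hypot(x,y); d=np.array([x/r*np.sin(r),y/r*np.sin(r),np.cos(r)]) if r>1e-9 else np.array([0,0,1.])
    else: d=np.array([x,y,1.])
    d=c['R']@d; return d/np.linalg.norm(d)
def at_z(c,uv,z):
    d=ray(c,uv); return c['t']+d*(z-c['t'][2])/d[2]
def proj(c,p):
    q=c['R'].T@(np.array(p)-c['t'])
    if c['name']=='wrist':
        th=np.arctan2(np.hypot(q[0],q[1]),q[2]); k=th/max(np.hypot(q[0],q[1]),1e-9); x,y=q[0]*k,q[1]*k
    else: x,y=q[0]/q[2],q[1]/q[2]
    return np.array([c['fx']*x+c['cx'],c['fy']*y+c['cy']])
def save(c,f): cv2.imwrite('pics/'+f,c['pixels'][:,:,::-1])
E
python3 - <<'E'
from h import *
np.set_printoptions(precision=4,suppress=True)
s=env.get_state(); print(s)
H=dict(pin_a=.086,pin_b=.086,v_line=.05,bush_face=.05,fixture=0,topplate=0,topplate_bar=.054,blank=0,blank_mid=.017)
for n in ['scene','side','wrist']:
    c=snap(n); save(c,n+'0.png'); print(n,c['t'],c['R'][:,2],c['fx'])
    for t,z in H.items():
        for d in spotter.landmark_of(t,n)[:3]:
            print(t,np.round(d['uv']),round(d['conf'],2),at_z(c,d['uv'],z)[:2])
E
```

```text
pics
{'clock': 0.0, 'joint_pos': array([-1.3936,  0.314 ,  0.045 ,  1.3036, -0.    ,  1.4312]), 'qvel': array([ 0.0006, -0.0006,  0.0013,  0.001 , -0.0005,  0.0003]), 'tau': array([ -0.    , -48.0629,  29.8532,   0.0194,  -0.0001,  -0.    ]), 'tcp_pos': array([ 0.179 , -0.5459,  0.2304]), 'orientation': array([-0.0009,  0.9875,  0.1577, -0.    ]), 'wrist_force': array([ 0.0582, -0.3348, -0.9055]), 'ft_torque': array([ 0.0076, -0.0172, -0.0249]), 'grip_force': 0.0, 'finger_gap': 0.08557979605283461}
scene [1.4182 0.9883 1.291 ] [-0.5083 -0.543  -0.6684] 584.951702541354
pin_a [278. 239.] 0.77 [ 0.5917 -0.0755]
pin_a [301. 270.] 0.73 [0.6254 0.073 ]
pin_b [278. 239.] 0.77 [ 0.5917 -0.0755]
pin_b [301. 270.] 0.73 [0.6254 0.073 ]
v_line [288. 260.] 0.56 [ 0.6037 -0.0132]
bush_face [262. 273.] 0.88 [ 0.6973 -0.0195]
fixture [288. 274.] 0.57 [ 0.613 -0.005]
topplate [377. 335.] 0.91 [0.5766 0.3443]
topplate_bar [382. 324.] 0.64 [0.5743 0.3524]
blank [235. 217.] 0.63 [ 0.5728 -0.3344]
blank_mid [235. 213.] 0.94 [ 0.573  -0.3344]
side [-0.3573  1.071   1.0072] [ 0.5148 -0.6403 -0.5701] 575.0966037143
pin_a [308. 213.] 0.83 [ 0.5783 -0.0762]
pin_a [263. 227.] 0.65 [0.6353 0.0635]
pin_b [308. 213.] 0.83 [ 0.5783 -0.0762]
pin_b [263. 227.] 0.65 [0.6353 0.0635]
v_line [288. 230.] 0.78 [ 0.6035 -0.0104]
v_line [363. 198.] 0.55 [ 0.5282 -0.3009]
v_line [361. 204.] 0.54 [ 0.511  -0.2649]
bush_face [272. 217.] 0.59 [ 0.6897 -0.0375]
bush_face [315. 194.] 0.27 [ 0.6683 -0.2293]
fixture [287. 243.] 0.97 [ 0.6093 -0.0075]
topplate [212. 309.] 0.78 [0.5733 0.3411]
topplate_bar [207. 293.] 0.71 [0.5781 0.3448]
blank [360. 202.] 0.94 [ 0.5669 -0.3442]
blank [286. 231.] 0.58 [ 0.6552 -0.0587]
blank [286. 243.] 0.48 [ 0.6115 -0.0092]
blank_mid [363. 201.] 0.77 [ 0.5463 -0.3296]
blank_mid [192. 278.] 0.43 [0.6979 0.2948]
wrist [ 0.2504 -0.5232  0.3736] [-0.2817 -0.0911 -0.9552] 371.64829954431775
```

View pics/scene0.png

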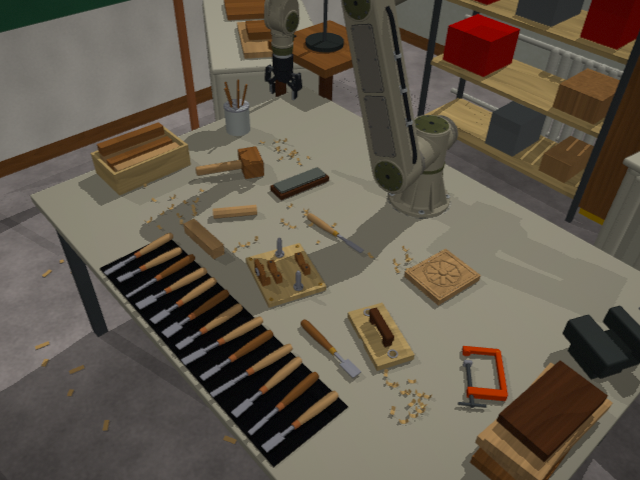

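View pics/side0.png

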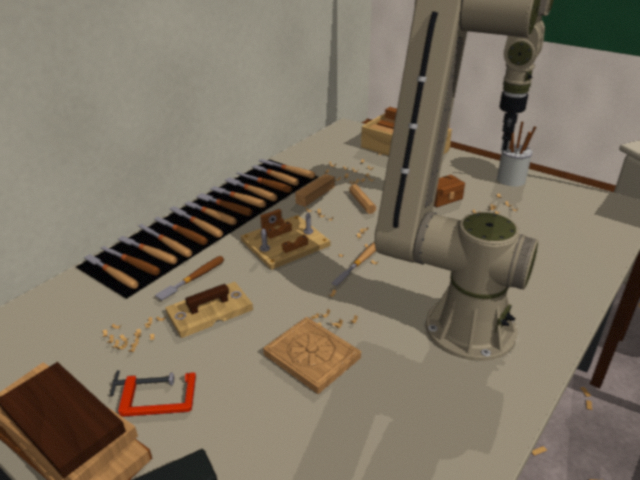

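Scene: the blank is at about (235,212), the square blank at (203,237), the jig at (287,270) and the top plate at (380,335). The side view agrees, with the blank at (362,198), the jig at (287,240) and the plate at (210,305). The networks' hits match these.

```bash
cat >> h.py <<'E'
np.set_printoptions(precision=4,suppress=True)
def outline(c,t,z):
    d=spotter.cut_out(t,c['name'])
    if not d: return print(t,'none')
    m=d[0]['region'].astype(np.uint8); k=max(cv2.findContours(m,cv2.RETR_EXTERNAL,cv2.CHAIN_APPROX_NONE)[0],key=len)
    P=np.array([at_z(c,p[0],z)[:2] for p in k]); r=cv2.minAreaRect((P*1000).astype(np.float32)); b=cv2.boxPoints(r)
    e=max(b[1]-b[0],b[2]-b[1],key=np.linalg.norm); print(t,round(d[0]['conf'],2),'ctr',np.array(r[0])/1000,'size',np.round(r[1]),'long dir deg',round(np.degrees(np.arctan2(e[1],e[0])),1)); return P
def goto(x,y,yaw,z):
    "increments needed from now: tool shift in 0.25 m units, yaw turn in 180 deg units"
    s=env.get_state(); Rt=q2R(s['orientation']); p=np.array(s['tcp_pos'])
    d=Rt.T@(np.array([x,y,z])-p); a=np.radians(yaw); Rd=np.array([[np.cos(a),np.sin(a),0],[np.sin(a),-np.cos(a),0],[0,0,-1]]).T
    Rd=np.column_stack([[np.cos(a),np.sin(a),0],[np.sin(a),-np.cos(a),0],[0,0,-1]])
    print('shift(u)',d/.25,'dist mm',np.linalg.norm(d)*1000,'turn(u)',R.from_matrix(Rt.T@Rd).as_rotvec()/np.pi)
E
python3 - <<'E'
from h import *
for n in ['scene','side']:
    c=snap(n); outline(c,'blank',.017); outline(c,'topplate',.011); outline(c,'square_blank',.021)
goto(.57,-.334,18,.23)
E
```

```text
blank 0.66 ctr [ 0.4063 -0.5944] size [208. 250.] long dir deg -38.0
topplate 0.93 ctr [0.5777 0.3512] size [213. 119.] long dir deg 69.5
square_blank 0.95 ctr [ 0.7305 -0.2954] size [217.  70.] long dir deg 89.0
blank 0.66 ctr [ 0.5599 -0.3441] size [ 43. 200.] long dir deg -33.3
topplate 0.75 ctr [0.5768 0.3502] size [207. 142.] long dir deg 69.2
square_blank 0.51 ctr [ 0.3417 -0.5536] size [ 95. 232.] long dir deg -66.3
shift(u) [ 1.7504 -0.3203  0.0053] dist mm 444.87072364554024 turn(u) [0.     0.     0.0008]
```

Emit:
jog_arm([
  [[0.117,-0.0213,0,0,0,0,0],[0.117,-0.0213,0,0,0,0,0],[0.117,-0.0213,0,0,0,0,0],[0.117,-0.0213,0,0,0,0,0],[0.117,-0.0213,0,0,0,0,0],[0.117,-0.0213,0,0,0,0,0],[0.117,-0.0213,0,0,0,0,0],[0.117,-0.0213,0,0,0,0,0],[0.117,-0.0213,0,0,0,0,0],[0.117,-0.0213,0,0,0,0,0],[0.117,-0.0213,0,0,0,0,0],[0.117,-0.0213,0,0,0,0,0],[0.117,-0.0213,0,0,0,0,0],[0.117,-0.0213,0,0,0,0,0],[0.117,-0.0213,0,0,0,0,0],[0,0,0,0,0,0.045,0],[0,0,0,0,0,0.045,0],[0,0,0,0,0,0.045,0],[0,0,0,0,0,0.045,0],[0,0,0,0,0,0.045,0]],
])

```text
clock: 3.9
tcp_pos: [0.5712, -0.3338, 0.2311]
orientation: [-0.0, 0.98, -0.197, -0.0]
wrist_force: [-0.3, 0.9, -0.4]
finger_gap: 0.0854
grip_force: 0.0
```

```bash
python3 - <<'E'
from h import *
c=snap('wrist'); save(c,'w1.png'); outline(c,'blank',.017); 
for t,z in [('blank_mid',.017),('blank',0),('pin_a',.086),('bush_face',.05),('v_line',.05)]:
  for d in spotter.landmark_of(t,'wrist')[:2]: print(t,np.round(d['uv']),round(d['conf'],2),at_z(c,d['uv'],z))
E
```

```text
blank 0.6 ctr [ 0.5586 -0.3478] size [ 37. 157.] long dir deg -31.9
blank_mid [338. 205.] 0.81 [ 0.5615 -0.3504  0.017 ]
blank [340. 202.] 0.56 [ 0.5603 -0.3524  0.    ]
pin_a [ 87. 305.] 0.81 [ 0.583  -0.0837  0.086 ]
bush_face [ 37. 220.] 0.78 [ 0.6884 -0.0414  0.05  ]
v_line [ 48. 291.] 0.56 [ 0.6113 -0.0009  0.05  ]
```

View pics/w1.png

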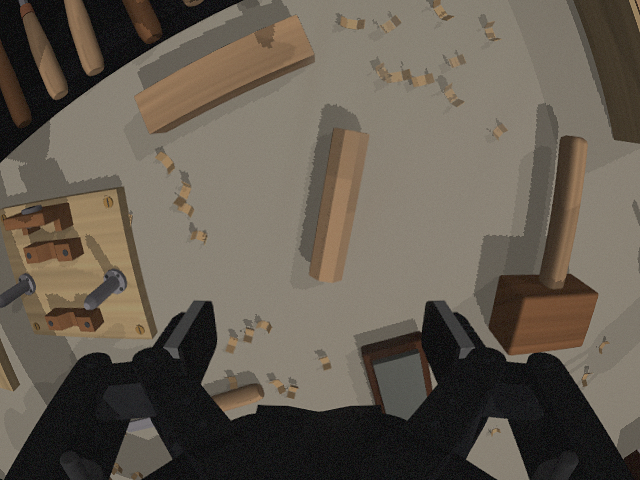

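The blank runs from (349,130) to (327,282) with its middle at (338,205). Its fitted size of 157x37 mm matches the true one. The square blank, whetstone and mallet are clear of the fingers.

```bash
python3 - <<'E'
from h import *
goto(.5597,-.3488,-32,.006)
E
```

```text
shift(u) [-0.0198  0.0726  0.9011] dist mm 226.0607111055077 turn(u) [ 0.     -0.      0.0542]
```

Emit:
jog_arm([
  [[-0.01,0.036,0.1,0,0,0,90],[-0.01,0.036,0.1,0,0,0,90],[0,0,0.1,0,0,0.027,90],[0,0,0.1,0,0,0.027,90],[0,0,0.1,0,0,0,90],[0,0,0.1,0,0,0,90],[0,0,0,0,0,0,90],[0,0,0,0,0,0,90]],
])

```text
clock: 5.05
tcp_pos: [0.5595, -0.3485, 0.0814]
orientation: [-0.0, 0.961, -0.276, -0.0]
wrist_force: [0.5, -0.5, 0.7]
finger_gap: 0.0553
grip_force: 0.0
```

```bash
python3 - <<'E'
from h import *
c=snap('wrist'); save(c,'w2.png'); outline(c,'blank',.017)
for d in spotter.landmark_of('blank_mid','wrist')[:2]: print(np.round(d['uv']),round(d['conf'],2),at_z(c,d['uv'],.017))
print(env.get_state()['finger_gap'])
goto(.5597,-.3488,-32,.006)
E
```

```text
blank 0.85 ctr [ 0.5565 -0.3468] size [ 36. 162.] long dir deg -32.1
[318. 250.] 0.65 [ 0.5623 -0.3504  0.017 ]
0.055275023848062946
shift(u) [-0.0059 -0.0001  0.3091] dist mm 77.30128280111619 turn(u) [ 0.0001 -0.001  -0.0003]
```

View pics/w2.png

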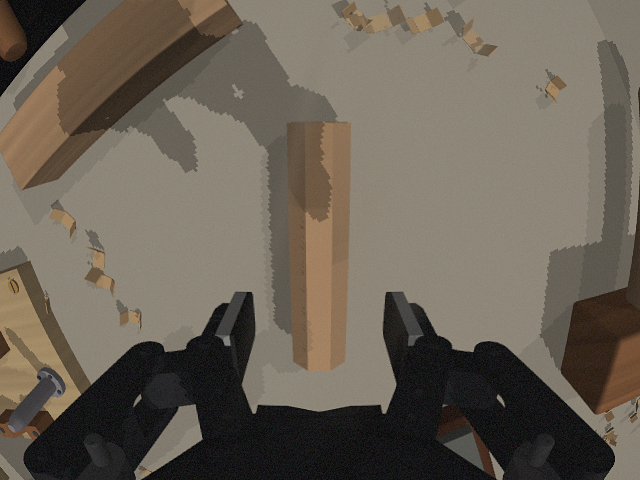

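The blank is centred between the pads, with its ends at rows 123 and 365. I'll go down, grip and lift.

Emit:
jog_arm([
  [[0,0,0.1,0,0,0,90],[0,0,0.1,0,0,0,90],[0,0,0.06,0,0,0,90],[0,0,0.04,0,0,0,90],[0,0,0,0,0,0,255],[0,0,0,0,0,0,255],[0,0,0,0,0,0,255],[0,0,0,0,0,0,255],[0,0,0,0,0,0,255],[0,0,0,0,0,0,255],[0,0,0,0,0,0,255]],
], force=40)

```text
clock: 6.3
tcp_pos: [0.5601, -0.349, 0.0071]
orientation: [0.0, 0.961, -0.276, 0.001]
wrist_force: [-0.9, -0.2, 3.4]
finger_gap: 0.033
grip_force: 42.1
```

Emit:
jog_arm([
  [[0,0,-0.05,0,0,0,255],[0,0,-0.1,0,0,0,255],[0,0,-0.12,0,0,0,255],[0,0,-0.12,0,0,0,255],[0,0,-0.12,0,0,0,255],[0,0,-0.12,0,0,0,255],[0,0,-0.12,0,0,0,255],[0,0,0,0,0,0,255]],
])

```text
clock: 7.1
tcp_pos: [0.5616, -0.3501, 0.1997]
orientation: [0.002, 0.961, -0.276, 0.004]
wrist_force: [1.0, 0.3, -1.8]
finger_gap: 0.0335
grip_force: 41.7
```

```bash
python3 - <<'E'
from h import *
goto(.50,-.02,-15,.20)
E
```

```text
shift(u) [-0.9096 -0.988  -0.0103] dist mm 335.75747533979705 turn(u) [ 0.0007 -0.0027 -0.0948]
```

Emit:
jog_arm([
  [[-0.065,-0.0706,0,0,0,0,255],[-0.065,-0.0706,0,0,0,0,255],[-0.065,-0.0706,0,0,0,0,255],[-0.065,-0.0706,0,0,0,0,255],[-0.065,-0.0706,0,0,0,0,255],[-0.065,-0.0706,0,0,0,0,255],[-0.065,-0.0706,0,0,0,0,255],[-0.065,-0.0706,0,0,0,0,255],[-0.065,-0.0706,0,0,0,0,255],[-0.065,-0.0706,0,0,0,0,255],[-0.065,-0.0706,0,0,0,0,255],[-0.065,-0.0706,0,0,0,0,255],[-0.065,-0.0706,0,0,0,0,255],[-0.065,-0.0706,0,0,0,0,255],[0,0,0,0,0,-0.032,255],[0,0,0,0,0,-0.032,255],[0,0,0,0,0,-0.031,255],[0,0,0,0,0,0,255]],
])

```text
clock: 8.9
tcp_pos: [0.4442, -0.097, 0.1982]
orientation: [-0.032, 0.997, -0.069, 0.012]
wrist_force: [0.2, -0.7, -2.2]
finger_gap: 0.0331
grip_force: 41.6
```

```bash
python3 - <<'E'
from h import *
c=snap('wrist'); save(c,'w3.png'); outline(c,'blank',env.get_state()['tcp_pos'][2]+.011)
for t,z in [('pin_a',.086),('bush_face',.05),('v_line',.05),('fixture',0),('blank_mid',.21)]:
  for d in spotter.landmark_of(t,'wrist')[:2]: print(t,np.round(d['uv']),round(d['conf'],2),at_z(c,d['uv'],z))
E
```

```text
blank 0.97 ctr [ 0.457  -0.0994] size [ 36. 128.] long dir deg -7.9
pin_a [283.  44.] 0.97 [ 0.5824 -0.0839  0.086 ]
pin_a [98. 35.] 0.68 [0.6327 0.0639 0.086 ]
v_line [195.  47.] 0.55 [ 0.6066 -0.0073  0.05  ]
fixture [214.  57.] 0.89 [ 0.6073 -0.006   0.    ]
blank_mid [318. 310.] 0.68 [ 0.4481 -0.0983  0.21  ]
```

View pics/w3.png

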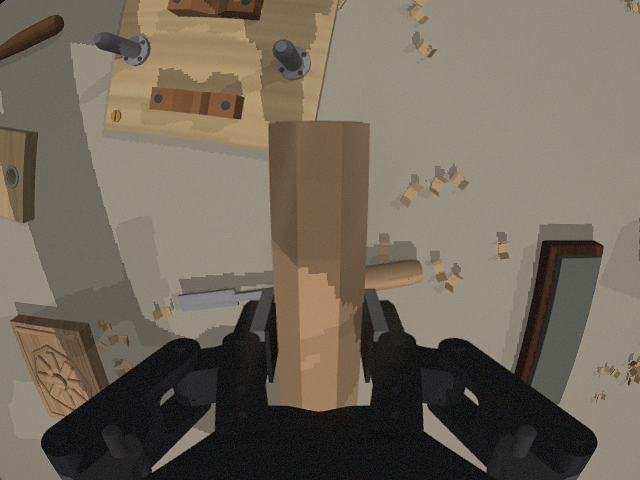

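Both pins show, at (283,44) and (98,35). They are 156 mm apart, as they should be, which puts the jig at (0.6076,-0.010) with a yaw of -18.8°. The blank sits straight in the fingers. Next I'll settle and measure where its end is.

Emit:
jog_arm([
  [[0,0,0,0,0,0,255],[0,0,0,0,0,0,255],[0,0,0,0,0,0,255]],
])

```text
clock: 9.55
tcp_pos: [0.4449, -0.0973, 0.1989]
orientation: [-0.032, 0.997, -0.069, 0.012]
wrist_force: [-0.4, 0.4, -2.7]
finger_gap: 0.033
grip_force: 41.6
```

```bash
python3 - <<'E'
from h import *
s=env.get_state();c=snap('wrist')
P=[]
for t,z in [('pin_a',.086)]:
  for d in spotter.landmark_of(t,'wrist')[:2]: print(t,np.round(d['uv']),round(d['conf'],2),at_z(c,d['uv'],z))
m=spotter.cut_out('blank','wrist')[0]['region']; r=np.where(m[:,310:330].any(1))[0]; print(r[0],r[-1])
Rt=q2R(s['orientation']); p=np.array(s['tcp_pos'])
for v in (r[0],):
  for h in (.027,-.007):
    print(h,Rt.T@(at_z(c,(319,v),p[2]+h)-p))
print(s['tcp_pos'],s['orientation'],s['joint_pos'])
f=np.array([.6076,-.010]); a=np.radians(-18.8); q=f+.003*np.array([np.cos(a),np.sin(a)])
goto(q[0],q[1],-18.8,.15)
E
```

```text
pin_a [96. 39.] 0.96 [0.6308 0.0661 0.086 ]
pin_a [283.  48.] 0.88 [ 0.5809 -0.0844  0.086 ]
121 411
0.027 [ 0.0765  0.0004 -0.0256]
-0.007 [0.077  0.0004 0.0085]
[ 0.4449 -0.0973  0.1989] [-0.0319  0.997  -0.0692  0.0121] [-0.4378  0.0893 -0.3171  1.1648  0.0683  2.8423]
shift(u) [ 0.604  -0.4193  0.2352] dist mm 193.00136625357243 turn(u) [-0.0213 -0.0043  0.0604]
```

Joint 6 would pass its range at this yaw, so I'll turn the gripper half round the other way. Both ends of the blank are alike.

Emit:
jog_arm([
  [[0,0,0,-0.01,-0.002,0,255],[0,0,0,-0.011,-0.002,0,255],[0,0,0,0,0,-0.042,255],[0,0,0,0,0,-0.042,255],[0,0,0,0,0,-0.042,255],[0,0,0,0,0,-0.042,255],[0,0,0,0,0,-0.042,255],[0,0,0,0,0,-0.042,255],[0,0,0,0,0,-0.042,255],[0,0,0,0,0,-0.042,255],[0,0,0,0,0,-0.042,255],[0,0,0,0,0,-0.042,255],[0,0,0,0,0,-0.042,255],[0,0,0,0,0,-0.042,255],[0,0,0,0,0,-0.042,255],[0,0,0,0,0,-0.042,255],[0,0,0,0,0,-0.042,255],[0,0,0,0,0,-0.042,255],[0,0,0,0,0,-0.042,255],[0,0,0,0,0,-0.042,255]],
])

```text
clock: 11.7
tcp_pos: [0.4449, -0.0973, 0.1989]
orientation: [0.004, 0.435, 0.9, 0.001]
wrist_force: [-0.4, 0.3, -1.2]
finger_gap: 0.033
grip_force: 41.6
```

```bash
python3 - <<'E'
from h import *
f=np.array([.6076,-.010]); a=np.radians(-18.8); q=f+.003*np.array([np.cos(a),np.sin(a)])
goto(q[0],q[1],161.2,.15); print(env.get_state()['joint_pos'])
E
```

```text
shift(u) [-0.1402  0.7323  0.1996] dist mm 192.96895372678233 turn(u) [ 0.0009  0.0022 -0.182 ]
[-0.3927  0.0903 -0.3142  1.1591  0.0013  0.5071]
```

Emit:
jog_arm([
  [[-0.0175,0.0915,0,0,0,0,255],[-0.0175,0.0915,0,0,0,0,255],[-0.0175,0.0915,0,0,0,0,255],[-0.0175,0.0915,0,0,0,0,255],[-0.0175,0.0915,0,0,0,0,255],[-0.0175,0.0915,0,0,0,0,255],[-0.0175,0.0915,0,0,0,0,255],[-0.0175,0.0915,0,0,0,0,255],[0,0,0,0,0,-0.0455,255],[0,0,0,0,0,-0.0455,255],[0,0,0,0,0,-0.0455,255],[0,0,0,0,0,-0.0455,255],[0,0,0,0,0,0,255],[0,0,0,0,0,0,255]],
])

```text
clock: 13.1
tcp_pos: [0.6104, -0.0118, 0.1997]
orientation: [0.003, 0.168, 0.986, -0.0]
wrist_force: [0.1, 0.4, -1.5]
finger_gap: 0.0331
grip_force: 41.6
```

```bash
python3 - <<'E'
from h import *
for n in ['wrist','scene','side']:
  c=snap(n); save(c,n+'4.png'); P=[]
  for t,z in [('pin_a',.086),('bush_face',.05),('v_line',.05),('fixture',0)]:
    for d in spotter.landmark_of(t,n)[:2]: print(n,t,np.round(d['uv']),round(d['conf'],2),at_z(c,d['uv'],z))
a=np.radians(-18.8); q=np.array([.6076,-.010])+.0045*np.array([np.cos(a),np.sin(a)]); print(q)
goto(q[0],q[1],161.2,.0405); print(env.get_state()['joint_pos'])
E
```

```text
wrist pin_a [218. 228.] 0.75 [ 0.583  -0.0805  0.086 ]
wrist pin_a [431. 225.] 0.73 [0.6321 0.0677 0.086 ]
scene pin_a [300. 273.] 0.77 [0.6358 0.0797 0.086 ]
scene pin_a [278. 238.] 0.6 [ 0.5869 -0.0799  0.086 ]
scene bush_face [260. 271.] 0.75 [ 0.6987 -0.0318  0.05  ]
scene v_line [285. 260.] 0.8 [ 0.6122 -0.0183  0.05  ]
scene fixture [290. 273.] 0.9 [ 0.6043 -0.0044  0.    ]
side pin_a [261. 228.] 0.89 [0.6381 0.0682 0.086 ]
side pin_a [308. 210.] 0.68 [ 0.5877 -0.0886  0.086 ]
side bush_face [273. 217.] 0.91 [ 0.6878 -0.0396  0.05  ]
side v_line [289. 229.] 0.77 [ 0.6025 -0.0138  0.05  ]
side fixture [285. 246.] 0.67 [0.6029 0.0076 0.    ]
[ 0.6119 -0.0115]
shift(u) [-0.0004  0.0027  0.6375] dist mm 159.37206212952617 turn(u) [ 0.0002  0.0023 -0.0017]
[-0.1505  0.3863  0.0739  1.2512 -0.0006  0.1829]
```

View pics/wrist4.png

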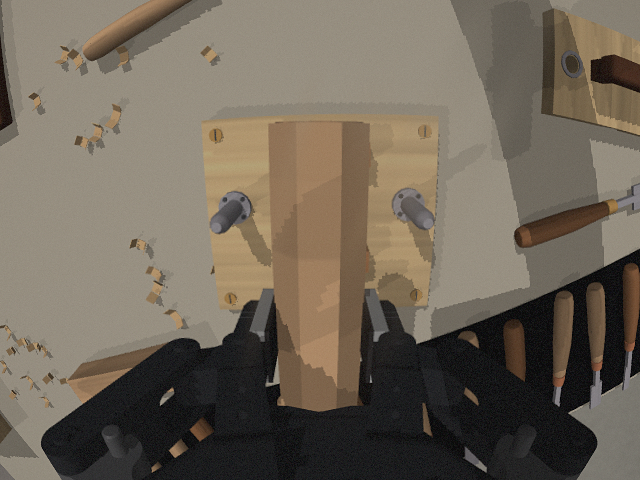

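The pins show either side of the blank, with tips at (217,229) and (431,225) and feet at (235,205) and (409,207). The blank is square to the jig. I'll go lower and refine the measurement.

Emit:
jog_arm([
  [[0,0,0.1,0,0,-0.002,255],[0,0,0.1,0,0,0,255],[0,0,0.1,0,0,0,255],[0,0,0,0,0,0,255],[0,0,0,0,0,0,255]],
])

```text
clock: 14.35
tcp_pos: [0.6107, -0.0119, 0.125]
orientation: [0.003, 0.163, 0.987, -0.0]
wrist_force: [-0.6, -0.2, -1.0]
finger_gap: 0.0333
grip_force: 41.5
```

```bash
python3 - <<'E'
from h import *
s=env.get_state(); c=snap('wrist'); save(c,'w5.png')
for d in spotter.landmark_of('pin_a','wrist')[:2]: print(np.round(d['uv']),round(d['conf'],2),at_z(c,d['uv'],.086))
c0=dict(c)
print('feet in w4 need its pose'); print(s['tcp_pos'],s['orientation'])
im=cv2.resize(c['pixels'][60:400,120:540],None,fx=1.9,fy=1.7); cv2.imwrite('pics/w5z.png',cv2.resize(c['pixels'][80:380,120:520],None,fx=2,fy=2,interpolation=cv2.INTER_CUBIC)[:,:,::-1])
m=np.array([.6076,-.009])
for yaw in(-18.8,):
  a=np.radians(yaw); X=np.array([np.cos(a),np.sin(a)]);Y=np.array([-X[1],X[0]])
  for k in(1,-1):
    for z in(.086,.024): print(k,z,proj(c,np.r_[m+k*.078*Y,z]))
E
```

```text
[186. 262.] 0.85 [ 0.582  -0.0789  0.086 ]
[463. 261.] 0.7 [0.6304 0.0649 0.086 ]
feet in w4 need its pose
[ 0.6107 -0.0119  0.125 ] [ 0.0031  0.1628  0.9867 -0.0002]
1 0.086 [463.7218 264.8178]
1 0.024 [432.342  232.3552]
-1 0.086 [180.6244 265.1782]
-1 0.024 [210.4959 232.4868]
```

View pics/w5z.png

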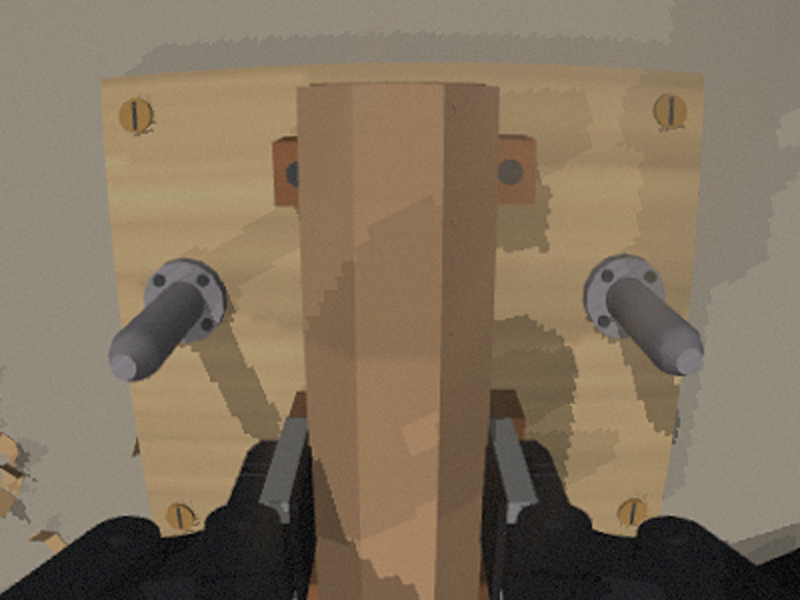

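Tips measured at (181.5,263) and (464,260.5) put the jig at (0.606,-0.0085), yaw -18.4°. The rest is a small correction, then lowering.

```bash
python3 - <<'E'
from h import *
goto(.6103,-.0099,161.6,.041)
E
```

```text
shift(u) [0.0126 0.0057 0.342 ] dist mm 85.5808783151925 turn(u) [ 0.0004  0.0031 -0.0019]
```

Emit:
jog_arm([
  [[0.004,0.006,0,0,0.003,-0.002,255],[0,0,0.06,0,0,0,255],[0,0,0.08,0,0,0,255],[0,0,0.08,0,0,0,255],[0,0,0.05,0,0,0,255],[0,0,0.03,0,0,0,255],[0,0,0.01,0,0,0,255],[0,0,0.01,0,0,0,255],[0,0,0.006,0,0,0,255],[0,0,0,0,0,0,255],[0,0,0,0,0,0,255]],
])

```text
clock: 15.55
tcp_pos: [0.6107, -0.0101, 0.0439]
orientation: [-0.001, 0.16, 0.987, 0.001]
wrist_force: [0.0, 0.4, -2.0]
finger_gap: 0.0331
grip_force: 41.6
```

```bash
python3 - <<'E'
from h import *
c=snap('wrist'); save(c,'w6.png'); c=snap('scene'); cv2.imwrite('pics/s6z.png',cv2.resize(c['pixels'][220:320,220:350],None,fx=6,fy=6,interpolation=cv2.INTER_CUBIC)[:,:,::-1])
s=env.get_state(); print(s['tcp_pos'],s['wrist_force']); goto(.6103,-.0099,161.6,.041)
E
```

```text
[ 0.6106 -0.0101  0.0438] [ 0.76   -0.6987 -2.0915]
shift(u) [0.0014 0.0004 0.011 ] dist mm 2.7800775507230933 turn(u) [ 0.0003 -0.0005  0.0001]
```

View pics/w6.png

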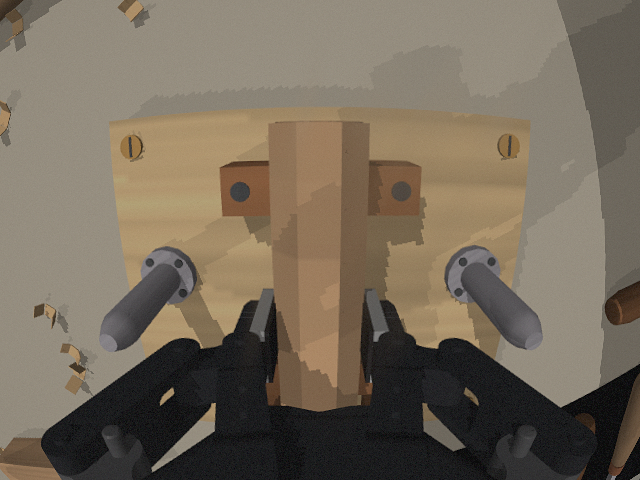

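The blank (columns 269-369) is centred on the V-block (220-421) and the pins look symmetric. I'll lower the last 3-4 mm, release and lift.

Emit:
jog_arm([
  [[0,0,0.008,0,0,0,255],[0,0,0.006,0,0,0,255],[0,0,0,0,0,0,255],[0,0,0,0,0,0,255]],
])

```text
clock: 16.05
tcp_pos: [0.611, -0.0096, 0.0403]
orientation: [-0.0, 0.159, 0.987, 0.001]
wrist_force: [0.8, 3.2, 2.3]
finger_gap: 0.0331
grip_force: 42.0
```

Emit:
jog_arm([
  [[0,0,0,0,0,0,90],[0,0,0,0,0,0,90],[0,0,0,0,0,0,90],[0,0,0,0,0,0,90],[0,0,0,0,0,0,90],[0,0,-0.1,0,0,0,90],[0,0,-0.12,0,0,0,90],[0,0,-0.12,0,0,0,90],[0,0,-0.12,0,0,0,90],[0,0,-0.12,0,0,0,90],[0,0,-0.12,0,0,0,90],[0,0,0,0,0,0,90],[0,0,0,0,0,0,90]],
])

```text
clock: 17.35
tcp_pos: [0.6111, -0.0105, 0.2155]
orientation: [-0.0, 0.16, 0.987, 0.0]
wrist_force: [-1.2, -0.1, 1.0]
finger_gap: 0.0551
grip_force: 0.0
```

```bash
python3 - <<'E'
from h import *
c=snap('wrist'); save(c,'w7.png'); outline(c,'blank',.05); P=[]
for t,z in [('pin_a',.086),('bush_face',.05),('blank_mid',.05)]:
  for d in spotter.landmark_of(t,'wrist')[:2]: print(t,np.round(d['uv']),round(d['conf'],2),at_z(c,d['uv'],z))
goto(.577,.350,69.4,.2); print(env.get_state()['joint_pos'])
E
```

```text
blank 0.72 ctr [0.5624 0.2952] size [156. 104.] long dir deg 69.2
pin_a [221. 219.] 0.7 [ 0.5809 -0.0799  0.086 ]
pin_a [418. 220.] 0.6 [0.6296 0.0646 0.086 ]
bush_face [322. 299.] 0.95 [ 0.687  -0.0328  0.05  ]
blank_mid [321. 210.] 0.87 [ 0.6066 -0.0072  0.05  ]
shift(u) [0.5789 1.3259 0.0565] dist mm 361.9800113807715 turn(u) [-0.0012 -0.0012  0.5123]
[-0.1488  0.3911  0.1141  1.2985  0.0011  0.172 ]
```

View pics/w7.png

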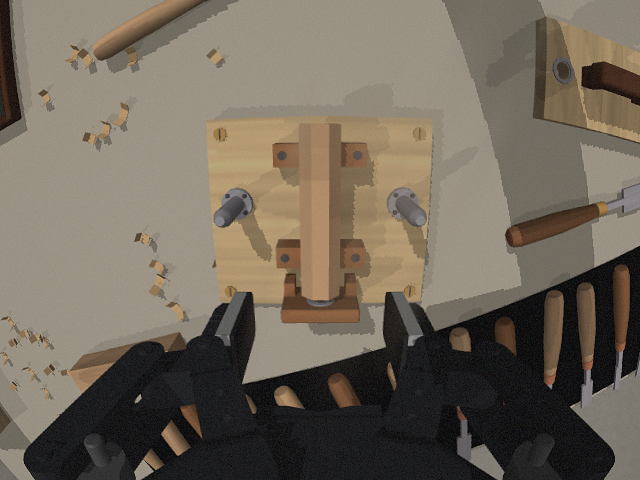

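The blank lies in both V-blocks (rows 124-299, column 321), with a narrow gap to the bush plate. I'll check the ends numerically, then move to the top plate.

```bash
python3 - <<'E'
from h import *
c=snap('wrist')
X=np.array([np.cos(np.radians(-18.4)),np.sin(np.radians(-18.4))]);m=np.array([.606,-.0085])
Y=np.array([-X[1],X[0]])
for uv in [(319.5,124),(320.5,298)]:
  p=at_z(c,uv,.067)[:2]-m; print(uv,p@X,p@Y)
d=[d for d in spotter.cut_out('blank','wrist')]
for k in d[:3]:
  ys,xs=np.where(k['region']); print(k['conf'],xs.min(),xs.max(),ys.min(),ys.max())
E
```

```text
(319.5, 124) -0.07399940888864026 -2.9179547432717917e-05
(320.5, 298) 0.0714338613086956 0.0007740398317829487
0.56 299 341 126 303
```

Emit:
jog_arm([
  [[0.0445,0.102,0,0,0,0,0],[0.0445,0.102,0,0,0,0,0],[0.0445,0.102,0,0,0,0,0],[0.0445,0.102,0,0,0,0,0],[0.0445,0.102,0,0,0,0,0],[0.0445,0.102,0,0,0,0,0],[0.0445,0.102,0,0,0,0,0],[0.0445,0.102,0,0,0,0,0],[0.0445,0.102,0,0,0,0,0],[0.0445,0.102,0,0,0,0,0],[0.0445,0.102,0,0,0,0,0],[0.0445,0.102,0,0,0,0,0],[0.0445,0.102,0,0,0,0,0],[0,0,0,0,0,0.042,0],[0,0,0,0,0,0.042,0],[0,0,0,0,0,0.042,0],[0,0,0,0,0,0.042,0],[0,0,0,0,0,0.042,0],[0,0,0,0,0,0.042,0],[0,0,0,0,0,0.042,0]],
])

```text
clock: 19.7
tcp_pos: [0.5778, 0.3498, 0.2148]
orientation: [-0.001, 0.585, 0.811, -0.0]
wrist_force: [0.1, -0.0, -0.3]
finger_gap: 0.0855
grip_force: 0.0
```

Emit:
jog_arm([
  [[0,0,0,0,0,0.042,0],[0,0,0,0,0,0.042,0],[0,0,0,0,0,0.042,0],[0,0,0,0,0,0.042,0],[0,0,0,0,0,0.042,0],[0,0,0,0,0,0,0],[0,0,0,0,0,0,0]],
])

```text
clock: 20.4
tcp_pos: [0.5778, 0.3498, 0.215]
orientation: [-0.001, 0.814, 0.581, -0.001]
wrist_force: [-0.3, 0.1, 1.1]
finger_gap: 0.0849
grip_force: 0.0
```

```bash
python3 - <<'E'
from h import *
s=env.get_state(); c=snap('wrist'); save(c,'w8.png'); print(s['joint_pos'])
outline(c,'topplate',.015); outline(c,'topplate_bar',.06)
for t,z in [('topplate',0),('topplate_bar',.054)]:
  for d in spotter.landmark_of(t,'wrist')[:2]: print(t,np.round(d['uv']),round(d['conf'],2),at_z(c,d['uv'],z))
E
```

```text
[0.4248 0.5231 0.3237 1.3731 0.002  2.3258]
topplate 0.87 ctr [0.5733 0.3472] size [204. 114.] long dir deg 68.8
topplate_bar 0.69 ctr [0.5766 0.3569] size [179.  99.] long dir deg 69.1
topplate [318. 207.] 0.94 [0.5747 0.3466 0.    ]
topplate_bar [318. 217.] 0.94 [0.5762 0.3496 0.054 ]
```

The blank is within tolerance, and the plate is at (0.576,0.349) with its bar at 69°. I'll descend and recheck close up.

```bash
python3 - <<'E'
from h import *
goto(.5757,.3485,69.1,.1)
E
```

```text
shift(u) [-0.0084 -0.0057  0.4615] dist mm 115.40800563310205 turn(u) [-0.0007 -0.0002  0.0103]
```

Emit:
jog_arm([
  [[-0.008,0.006,0.06,0,0,0.0105,90],[0,0,0.1,0,0,0,90],[0,0,0.1,0,0,0,90],[0,0,0.1,0,0,0,90],[0,0,0.1,0,0,0,90],[0,0,0,0,0,0,90],[0,0,0,0,0,0,90]],
])

```text
clock: 21.35
tcp_pos: [0.5782, 0.3475, 0.1005]
orientation: [-0.001, 0.824, 0.567, -0.001]
wrist_force: [0.4, 0.1, -0.5]
finger_gap: 0.0547
grip_force: 0.0
```

```bash
python3 - <<'E'
from h import *
s=env.get_state(); c=snap('wrist'); save(c,'w9.png'); print(s['tcp_pos'])
outline(c,'topplate',.015); outline(c,'topplate_bar',.06)
for t,z in [('topplate',0),('topplate_bar',.054)]:
  for d in spotter.landmark_of(t,'wrist')[:2]: print(t,np.round(d['uv']),round(d['conf'],2),at_z(c,d['uv'],z))
goto(.5757,.3485,69.1,.036)
# dark bar columns per row
g=cv2.GaussianBlur(c['pixels'],(5,5),0).astype(int); 
for r in range(130,300,20): print(r,''.join('#' if g[r,x].sum()<200 else '.' for x in range(220,420,4)))
E
```

```text
[0.5782 0.3475 0.1005]
topplate 0.96 ctr [0.5723 0.3463] size [207. 114.] long dir deg 69.0
topplate_bar 0.71 ctr [0.5791 0.3603] size [166.  92.] long dir deg 68.8
topplate [312. 236.] 0.73 [0.5736 0.3503 0.    ]
topplate_bar [312. 267.] 0.93 [0.574  0.3488 0.054 ]
shift(u) [-0.0046 -0.0145  0.2647] dist mm 66.29131211926887 turn(u) [-0.0001 -0.0008 -0.0005]
130 ..................................................
150 ..................................................
170 ....................#########.....................
190 ...................###########....................
210 .................#############....................
230 .................############.....................
250 .................############.....................
270 .................############.....................
290 .................############.....................
```

```bash
python3 - <<'E'
from h import *
goto(.5745,.3490,69.0,.036)
E
```

```text
shift(u) [-0.0045 -0.0197  0.2647] dist mm 66.37501691412652 turn(u) [-0.0001 -0.0008  0.0001]
```

Emit:
jog_arm([
  [[-0.0045,-0.0195,0,0,0,0,90],[0,0,0.08,0,0,0,90],[0,0,0.08,0,0,0,90],[0,0,0.06,0,0,0,90],[0,0,0.045,0,0,0,90],[0,0,0,0,0,0,90],[0,0,0,0,0,0,255],[0,0,0,0,0,0,255],[0,0,0,0,0,0,255],[0,0,0,0,0,0,255],[0,0,0,0,0,0,255],[0,0,0,0,0,0,255],[0,0,0,0,0,0,255]],
], force=80)

```text
clock: 22.9
tcp_pos: [0.5744, 0.3488, 0.0356]
orientation: [-0.001, 0.824, 0.566, 0.001]
wrist_force: [-0.6, -1.0, 6.1]
finger_gap: 0.0245
grip_force: 80.9
```

```bash
python3 - <<'E'
from h import *
c=snap('wrist'); save(c,'w10.png')
for t,z in [('topplate',0),('topplate_bar',.054)]:
  for d in spotter.landmark_of(t,'wrist')[:2]: print(t,np.round(d['uv']),round(d['conf'],2),at_z(c,d['uv'],z))
outline(c,'topplate',.015); s=env.get_state(); print(s['tcp_pos'],s['orientation'])
E
```

```text
topplate [319. 274.] 0.97 [0.5742 0.349  0.    ]
topplate_bar [322. 330.] 0.6 [0.5746 0.348  0.054 ]
topplate 0.56 ctr [0.5772 0.3581] size [183. 116.] long dir deg 68.6
[0.5744 0.3488 0.0356] [-0.0008  0.8241  0.5665  0.0008]
```

Gripped at 24.5 mm, and the plate is centred on the TCP. I'll lift and carry it over the jig.

Emit:
jog_arm([
  [[0,0,-0.02,0,0,0,255],[0,0,-0.04,0,0,0,255],[0,0,-0.08,0,0,0,255],[0,0,-0.1,0,0,0,255],[0,0,-0.12,0,0,0,255],[0,0,-0.12,0,0,0,255],[0,0,-0.1,0,0,0,255],[0,0,-0.06,0,0,0,255],[0,0,-0.02,0,0,0,255],[0,0,0,0,0,0,255]],
])

```text
clock: 24.1
tcp_pos: [0.5737, 0.3483, 0.1995]
orientation: [-0.001, 0.824, 0.566, -0.0]
wrist_force: [-0.3, -0.2, -5.3]
finger_gap: 0.0248
grip_force: 79.8
```

Emit:
jog_arm([
  [[-0.03,0.0147,0,0,0,0,255],[-0.06,0.0294,0,0,0,0,255],[-0.09,0.044,0,0,0,0,255],[-0.09,0.044,0,0,0,0,255],[-0.09,0.044,0,0,0,0,255],[-0.09,0.044,0,0,0,0,255],[-0.09,0.044,0,0,0,0,255],[-0.09,0.044,0,0,0,0,255],[-0.09,0.044,0,0,0,0,255],[-0.09,0.044,0,0,0,0,255],[-0.09,0.044,0,0,0,0,255],[-0.09,0.044,0,0,0,0,255],[-0.09,0.044,0,0,0,0,255],[-0.09,0.044,0,0,0,0,255],[-0.09,0.044,0,0,0,0,255],[-0.06,0.0294,0,0,0,0,255],[-0.03,0.0147,0,0,0,-0.007,255],[0,0,0,0,0,-0.0074,255],[0,0,0,0,0,0,255]],
])

```text
clock: 26.0
tcp_pos: [0.6063, -0.0262, 0.1981]
orientation: [-0.002, 0.811, 0.585, -0.001]
wrist_force: [0.3, -0.8, -3.7]
finger_gap: 0.0248
grip_force: 79.7
```

```bash
python3 - <<'E'
from h import *
s=env.get_state(); c=snap('wrist'); save(c,'w11.png'); print(s['tcp_pos'],s['orientation'],s['grip_force'],s['joint_pos'])
for d in spotter.landmark_of('pin_a','wrist')[:2]: print(np.round(d['uv']),round(d['conf'],2),at_z(c,d['uv'],.086))
goto(.606,-.0085,71.6,.18)
p=np.array(s['tcp_pos']); Rt=q2R(s['orientation'])
print('hole expected px', proj(c,p+Rt@np.array([.078,0,.0356-.022])), 'tip', proj(c,[.6306,.0655,.086]))
E
```

```text
[ 0.6063 -0.0262  0.1981] [-0.0016  0.8111  0.5849 -0.0006] 79.68063354492188 [-0.1761  0.3886  0.0731  1.2585  0.0014  1.7161]
[314.  96.] 0.61 [0.6326 0.0663 0.086 ]
shift(u) [ 0.0638 -0.0233  0.0736] dist mm 25.037877918716735 turn(u) [-0.0009 -0.0003  0.0001]
hole expected px [319.9744 119.2199] tip [311.2006  97.722 ]
```

View pics/w11.png

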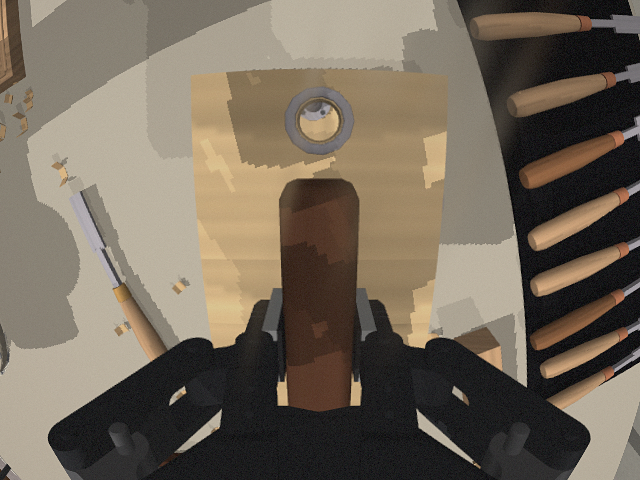

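The plate's hole is at (319.5,120) against an expected (320,119), so the plate is held true. The tool overshot by 18 mm, which I'll correct before descending part way.

Emit:
jog_arm([
  [[0.032,-0.012,0,-0.001,0,0,255],[0.032,-0.0115,0,0,0,0,255],[0,0,0.06,0,0,0,255],[0,0,0.07,0,0,0,255],[0,0,0.05,0,0,0,255],[0,0,0.02,0,0,0,255],[0,0,0,0,0,0,255],[0,0,0,0,0,0,255]],
])

```text
clock: 26.9
tcp_pos: [0.6068, -0.0088, 0.1492]
orientation: [0.0, 0.811, 0.585, 0.001]
wrist_force: [0.5, -0.4, -4.3]
finger_gap: 0.0257
grip_force: 79.5
```

```bash
python3 - <<'E'
from h import *
s=env.get_state(); c=snap('wrist'); save(c,'w12.png'); print(s['tcp_pos'],s['orientation'])
goto(.606,-.0085,71.6,.09)
p=np.array(s['tcp_pos']); Rt=q2R(s['orientation'])
print('hole expected px', proj(c,p+Rt@np.array([.078,0,.0356-.022])), 'tip', proj(c,[.6306,.0655,.086]))
for n in ('wrist','scene','side'):
  if n!='wrist': c=snap(n)
  for d in spotter.landmark_of('pin_a',n)[:3]: print(n,np.round(d['uv']),round(d['conf'],2),at_z(c,d['uv'],.086))
  for d in spotter.landmark_of('topplate',n)[:1]: print(n,'plate',at_z(c,d['uv'],s['tcp_pos'][2]-.0356))
# circle of ring and pin in crop
c=cv2.imread('pics/w12.png',0)[70:180,260:380]
C=cv2.HoughCircles(cv2.resize(c,None,fx=4,fy=4),cv2.HOUGH_GRADIENT,1.5,10,param1=100,param2=40,minRadius=20,maxRadius=170)
if C is not None:
  for k in C[0][:8]: print('circ',k[0]/4+260,k[1]/4+70,k[2]/4)
g=cv2.resize(c,(40,28),interpolation=cv2.INTER_AREA)
for r in g: print(' '.join('%3d'%v for v in r))
E
```

```text
[ 0.6068 -0.0088  0.1492] [0.0004 0.811  0.585  0.0008]
shift(u) [ 0.0002 -0.0051  0.2379] dist mm 59.497480926984196 turn(u) [ 0.0007 -0.0003  0.    ]
hole expected px [319.9791 119.2182] tip [317.8988 120.9006]
wrist [318. 121.] 0.7 [0.6305 0.0656 0.086 ]
wrist plate [ 0.607  -0.0085  0.1136]
scene [299. 274.] 0.86 [0.6404 0.0811 0.086 ]
scene plate [ 0.6059 -0.0066  0.1136]
side [310. 213.] 0.96 [ 0.5728 -0.0809  0.086 ]
side [262. 228.] 0.71 [0.6345 0.0696 0.086 ]
side plate [ 0.6025 -0.0163  0.1136]
circ 319.0625 121.1875 22.325
circ 316.8125 118.9375 22.025002
circ 321.3125 127.9375 29.262499
circ 321.6875 118.9375 18.875
circ 317.5625 124.1875 25.474998
circ 316.8125 128.3125 26.5625
circ 314.5625 127.1875 29.449999
circ 315.6875 115.1875 19.0625
154 154 155 154 155 155 155 155 155 155 155 155 155 155 154 154 154 154 153 155 160 166 167 168 168 167 165 126 125 125 126 126 126 127 128 128 129 128 129 127
152 152 153 153 154 153 154 154 154 153 153 154 153 153 153 153 154 153 153 152 152 163 166 166 166 166 167 136 124 124 125 126 126 127 127 128 129 127 128 128
155 153 153 153 
[... 3443 characters left out ...]
 134 134 133 134 133 133 134 133 133 133 132 133 133 133 133
171 171 170 172 171 170 170 168 167 166 165 164 166 167 169 170 170 171 171 172 171 171 164 137 135 136 136 136 136 136 136 135 135 135 135 135 135 135 135 135
167 168 167 167 168 167 166 166 164 163 162 162 163 164 165 167 166 167 163 149 137 125 120 119 123 133 133 133 133 133 132 133 132 132 132 132 132 133 133 132
164 164 164 164 165 163 162 161 161 159 159 159 160 162 162 164 163 153 116 117 117 117 117 118 117 125 129 130 129 130 129 129 129 128 129 129 129 129 129 129
164 164 164 163 163 163 162 161 159 159 158 150 130 125 124 124 118 108  88  89  90  90  90  90  92  93 103 111 127 129 129 128 128 129 128 128 129 128 128 128
```

The pin tip shows inside the hole, at (318,121) against a hole centre of (319,120). I'll trim 1.3 mm and lower onto the tapers.

Emit:
jog_arm([
  [[0,-0.005,0,0.0007,0,0,255],[0,0,0.02,0,0,0,255],[0,0,0.02,0,0,0,255],[0,0,0.02,0,0,0,255],[0,0,0.02,0,0,0,255],[0,0,0.02,0,0,0,255],[0,0,0.015,0,0,0,255],[0,0,0.015,0,0,0,255],[0,0,0.015,0,0,0,255],[0,0,0.01,0,0,0,255],[0,0,0,0,0,0,255]],
])

```text
clock: 28.45
tcp_pos: [0.6056, -0.0085, 0.1097]
orientation: [-0.001, 0.811, 0.585, 0.0]
wrist_force: [0.7, 0.4, -5.8]
finger_gap: 0.025
grip_force: 79.6
```

```bash
python3 - <<'E'
from h import *
s=env.get_state(); print(s['wrist_force'],s['ft_torque']); goto(.606,-.0085,71.6,.0926)
E
```

```text
[ 0.6546  0.398  -5.7692] [ 0.0951 -0.3058  0.0618]
shift(u) [0.0004 0.0015 0.0685] dist mm 17.121517434410936 turn(u) [-0.0002 -0.0003  0.0001]
```

Underside is at 74 mm, on the tapers with no side load. I'll continue slowly.

Emit:
jog_arm([
  [[0,0.001,0.01,0,0,0,255],[0,0,0.01,0,0,0,255],[0,0,0.01,0,0,0,255],[0,0,0.01,0,0,0,255],[0,0,0.01,0,0,0,255],[0,0,0.008,0,0,0,255],[0,0,0.004,0,0,0,255],[0,0,0,0,0,0,255],[0,0,0,0,0,0,255]],
])

```text
clock: 29.35
tcp_pos: [0.6057, -0.0086, 0.0943]
orientation: [-0.001, 0.811, 0.585, 0.0]
wrist_force: [2.3, 0.7, -5.3]
finger_gap: 0.0248
grip_force: 79.6
```

```bash
python3 - <<'E'
from h import *
s=env.get_state(); print(s['wrist_force'],s['ft_torque']); goto(.606,-.0085,71.6,.0926)
E
```

```text
[ 2.3375  0.7368 -5.2775] [ 0.09   -0.6786  0.1935]
shift(u) [0.0008 0.0011 0.0069] dist mm 1.770158673032138 turn(u) [-0.0003 -0.0003  0.    ]
```

Emit:
jog_arm([
  [[0,0,0.004,0,0,0,255],[0,0,0.003,0,0,0,255],[0,0,0,0,0,0,255],[0,0,0,0,0,0,255]],
])

```text
clock: 29.75
tcp_pos: [0.6058, -0.0083, 0.0932]
orientation: [-0.001, 0.811, 0.585, 0.0]
wrist_force: [0.6, 3.2, 2.3]
finger_gap: 0.0248
grip_force: 80.5
```

The load has gone off the wrist, from -5.3 to +2.3 N at the expected height, so the plate is seated. Release and retreat.

Emit:
jog_arm([
  [[0,0,0,0,0,0,90],[0,0,0,0,0,0,90],[0,0,0,0,0,0,90],[0,0,0,0,0,0,90],[0,0,0,0,0,0,90],[0,0,-0.04,0,0,0,90],[0,0,-0.08,0,0,0,90],[0,0,-0.12,0,0,0,90],[0,0,-0.12,0,0,0,90],[0,0,-0.12,0,0,0,90],[0,0,0,0,0,0,90],[0,0,0,0,0,0,90]],
])

```text
clock: 30.95
tcp_pos: [0.6061, -0.0088, 0.214]
orientation: [0.0, 0.811, 0.585, 0.001]
wrist_force: [-0.0, -0.5, -2.4]
finger_gap: 0.0553
grip_force: 0.0
```

```bash
python3 - <<'E'
from h import *
for n in('wrist','scene','side'):
  c=snap(n); save(c,n+'13.png')
  for t,z in (('topplate',.057),('topplate_bar',.111),('pin_a',.086)):
    for d in spotter.landmark_of(t,n)[:2]: print(n,t,np.round(d['uv']),round(d['conf'],2),at_z(c,d['uv'],z))
  if n=='wrist': outline(c,'topplate',.075)
E
```

```text
wrist topplate [318. 221.] 0.85 [ 0.6046 -0.0109  0.057 ]
wrist topplate_bar [318. 233.] 0.72 [ 0.6058 -0.0062  0.111 ]
wrist pin_a [320. 120.] 0.93 [0.632  0.0663 0.086 ]
wrist pin_a [324. 316.] 0.74 [ 0.5856 -0.0822  0.086 ]
topplate 0.95 ctr [ 0.6049 -0.0086] size [203. 112.] long dir deg 71.7
scene topplate [290. 259.] 0.83 [ 0.6019 -0.0073  0.057 ]
scene topplate_bar [287. 249.] 0.79 [ 0.6155 -0.0006  0.111 ]
scene pin_a [298. 269.] 0.88 [0.6298 0.0643 0.086 ]
side topplate [286. 230.] 0.79 [0.6004 0.0004 0.057 ]
side topplate_bar [288. 214.] 0.74 [ 0.5945 -0.0066  0.111 ]
side pin_a [261. 227.] 0.86 [0.6398 0.0668 0.086 ]
```

The plate is centred and square, both pins stand through it, and the arm is clear.

```bash
python3 -c "
from h import *
print(ticket.hand_in())"
```

```text
the job is handed in; nothing more can be done
None
```

I handed the job in at about 31 s: the blank is in both V-blocks with a small gap to the bush plate, and the top plate was lowered level onto both pins, fully seated and let go. The hand-in returned no verdict.

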